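# Wedge the overhanging cylinder head tight

### The job

The cylinder head on the holding stand is clamped at its back only, so its front lip hangs free over the bench and springs when worked on. Fetch the aluminium wedge, lay it flat on the bench in front of the lip, and push it in squarely, thin end first, under the middle of the lip until it jams tight there by itself: a firm push of about 16 N, never a forced one. Let go, and leave the other parts and tools on the bench where they are.

Things in the scene. Friction and masses are not known exactly. Their poses are not given: they have to be found in the camera images.
- wedge_block (a point): Centre of the grip block of the loose bare aluminium wedge, 21 mm above its flat bottom; x points to the thin end, z up. Block 30 x 30 mm, 42 mm high, rear and front faces at x = -15 and +15 mm; ahead of it a 30 mm wide ramp falls from 24 to 4 mm over 120 mm (1 in 6), thin end at x = +135 mm. 0.25 kg. Grip the block across y. (A plain bar 120 x 30 x 25 mm nearby is not it.)
- wedge_tip (a point): Middle of the wedge's thin front edge, 2 mm above its flat bottom; same axes as wedge_block. Friction on metal and bench about 0.5 to 0.7, so the wedge holds itself once jammed. While it jams, driving it on takes a push of 1.2 to 1.75 times the load that the lip puts on it, rising some 2.5 to 4 N per mm of travel.
- stand: Holding stand, fixed to the bench, with the cylinder head. Origin on the bench surface straight below the middle of the lip's foremost edge; x points from the lip to the clamp (the way in for the wedge), z up. Main casting from x = 55 to 255 mm, 130 mm wide, top about 105 mm above the bench; base plate and 200 mm column from x = 190 to 360 mm; bench clear under the head before that.
- lip (a point): Point on the bench below the lip, 8 mm inside its foremost edge; axes as stand. The lip: a 120 mm wide, 18 mm thick flange with a rounded nose (radius 8 mm), 55 mm out from the casting. Its underside hangs 11 to 18 mm over the bench, set differently each time and not measured: feel for it. The wedge can go in by its thin end some 40 mm before it can touch.
- casting (a point): Point on the bench below the front face of the head's main casting, 55 mm behind the lip's edge; axes as stand. The clamp that holds the head is springy: the lip yields upward about 1 mm per 12 N. The wedge is tight when the lip loads it with 4 to 20 N, which a steady level push of 14 to 20 N on its block leaves (bearing down as well adds friction and leaves less); over 25 N on the lip strains the clamp.
Mind the look-alikes: they are no part of the job. What is shaped like the part that bears wedge_block but brown or yellow is not meant.

How it is judged (in metres and radians):
On the way:
1. the wedge's thin end has been slid under the lip, low on the bench (x of wedge_tip in the frame of stand above 0.012 m and y of wedge_tip in the frame of stand between -0.04 and 0.04 m and height (world z) of wedge_tip below 0.012 m).
At the end, for the whole second after the job is handed in: The wedge lies flat on the bench (within 3.4 degrees), thin end more than 30 mm in under the lip, within 30 mm of the lip's middle and within 11 degrees of square to it, at rest, let go, and jammed: the lip presses on it with 4 to 20 N (contact force between wedge and stand between 4 and 20 N and x of wedge_tip in the frame of stand above 0.03 m and y of wedge_tip in the frame of stand between -0.03 and 0.03 m and angle between the x axis of wedge_tip and the x axis of stand, either way round below 0.2 rad and angle between wedge_tip's own z axis and vertical below 0.06 rad and linear speed of wedge below 0.01 m/s); the robot touches nothing.
It fails at once if the wedge is forced: more than 25 N between it and the cylinder head (contact force between wedge and stand above 25 N).
It fails at once if the robot itself pushes on the stand or head with more than 15 N (contact force between any of the fingers, the arm and stand above 15 N).
It fails at once if another part or tool on the bench is moved by more than 30 mm (distance of any of packing_bar, wrench, screwdriver, oil_bottle, grease_can, socket, brake_disc, hammer from where it was at the start of the episode above 0.03 m).
It also fails if it takes over 72 s, if anything falls off the work surface, if the arm or the gripper's body presses on something with over 40 N, if the wrist force passes 120 N, or if a joint passes its speed limit or range.

### The arm

A 6-joint arm with a two-finger parallel gripper is mounted at the origin on the work surface. World frame = base frame: x ahead of the robot, y to its left, z up, the work surface at z = 0. Lengths are in m, angles in degrees, forces in N, time in s.
With the tool pointing down it reaches from about 0.25 to 0.85 m from the base axis. Payload 12.5 kg.
Tool frame: the origin (TCP) lies on the centre line of the jaws, within the pads' length; the fingertips stand 14 mm ahead of it and the grasp point (between the pads) lies 5 mm behind it; z points along the fingers, x is the direction in which the jaws open and shut, and the axes are right-handed (so a half turn about z gives the same grasp; the last joint's range is limited). The gripper opens to 93 mm and grips with 3 to 60 N. Pads are 15 mm wide; open, the fingers measure 128 mm over their backs; the gripper's body (75 mm by 188 mm) begins 65 mm behind the grasp point.
Start: joints at [-80.134, 20.094, 94.641, -0, 65.266, -4.847], TCP at [0.14, -0.532, 0.233] pointing down, gripper open.
Joint ranges: [-157.81, 157.81], [-45, 120.19], [0.68, 151.7], [-89.99, 269.99], [4.06, 180], [-164.3, 164.3]. Speed limits (degrees/s): [127.2, 127.2, 159.86, 180, 180, 180].

### API

Orientations are given as a 3x3 rotation matrix whose columns are the frame's x, y, z axes.
In Python, from bench import read_state, read_camera, finish_job gives the robot as it stands.
- The arm moves only by the shell command python3 -m inch 'ROWS' [FORCE]. ROWS is JSON, a list of rows, each a list of 7 numbers: the turn, a rotation vector about the tool's x, y, z in rad, then the shift along the tool's x, y, z in m, then the closure, from -1 (fully open) to 1 (shut), so that 0 is half open. A call has 1 to 20 rows; each row shifts and turns the pose as measured when the row begins, along the tool's axes as they then stand; what a row does not reach is not made up. A row lasts 1/10 s, in which the tool goes at most 50 mm and 8.59 degrees, less where a joint would pass 70% of its speed; a pose out of reach is approached as far as the arm can. A call is refused whole if a number of a shift passes 0.05 or a number of a turn 0.15, either way. A call with a gripper value outside its range is refused whole. The fingers move at their own pace and stop on an object; FORCE is the grip in N (left out, the last holds). Time passes only in rows, so rows that do not move let the fingers close. It gives the time, the measured TCP pose, the force and the opening at its end, in the units of the state.
- read_state(): the state, without advancing time (a new reading comes with each control period).
- read_camera(name): name is "scene" or "side" or "wrist"; returns a dict with "img" (400x640x3 uint8, red, green, blue), "depth" (400x640 float32, m along the optical axis (not along the pixel's ray), 0 where there is no reading), "intrinsics" (3x3 intrinsics, pixels), "dist_coeffs" ([k1, k2, p1, p2, k3] as OpenCV has them; the pictures are not rectified), "R" (3x3) and "t" (3): a world point X has camera coordinates R X + t. Camera axes: x right, y down, z forward; pixel columns grow to the right and rows downward; lengths in m; the calibration is good to about 2 mm. A picture is of the moment at which its call begins.
- finish_job(): hands the job in, once; it reports no verdict.
The state is a dict: "t": time; "qpos": joint angles; "dq": joint speeds; "effort": joint torques, N m; "eef_pos": TCP position; "orientation": TCP orientation; "force": force on the tool from outside, world axes, zero at the start; "wrist_torque": the same for the moment, N m; "gripper_width": finger opening in m.
Only numpy, scipy, OpenCV 4.12 (cv2) and the standard library are available. Lean on these libraries where they do the work, as an engineer would, in place of code of your own. Each camera call takes 0.05 s, during which the arm holds its last target.

## Working session

There is one attempt and no reset: what is moved stays moved. The work goes in short steps, Python scripts to look and compute and a shell command to move; the robot and the scene stay as the last step left them, time stands still between calls to the robot, and variables do not carry over. Pictures are saved under pics/ and viewed, and the job is handed in when it is done.

```bash
ls; mkdir -p pics
python3 - <<'E'
from bench import read_state, read_camera
import cv2, numpy as np
for n in ["scene","side","wrist"]:
    c=read_camera(n); cv2.imwrite(f"pics/{n}0.png",c["img"][:,:,::-1]); np.savez(f"pics/{n}0.npz",**c)
    print(n,np.round(c["intrinsics"],1).tolist(),np.round(c["dist_coeffs"],3),np.round(-np.array(c["R"]).T@c["t"],3))
s=read_state();print({k:np.round(v,3).tolist() for k,v in s.items()})
E
```

```text
pics
scene [[439.1, 0.0, 323.9], [0.0, 439.1, 196.5], [0.0, 0.0, 1.0]] [0.008 0.    0.    0.    0.   ] [ 1.307 -0.269  1.315]
side [[377.3, 0.0, 325.1], [0.0, 377.3, 197.8], [0.0, 0.0, 1.0]] [-0.043  0.     0.     0.     0.   ] [0.303 0.607 0.902]
wrist [[342.9, 0.0, 319.3], [0.0, 342.9, 203.1], [0.0, 0.0, 1.0]] [-0.039  0.     0.     0.     0.   ] [ 0.218 -0.511  0.384]
{'t': 0.15, 'qpos': [-80.134, 20.116, 94.667, 0.0, 65.265, -4.845], 'dq': [-0.023, -0.158, -0.143, 0.076, -0.07, -0.001], 'effort': [-0.0, -49.746, -28.535, 0.07, 0.025, -0.0], 'eef_pos': [0.14, -0.532, 0.232], 'orientation': [[0.254, -0.967, -0.0], [-0.967, -0.254, 0.001], [-0.001, -0.0, -1.0]], 'force': [0.622, -0.062, -0.016], 'wrist_torque': [-0.013, -0.007, 0.066], 'gripper_width': 0.093}
```

View pics/scene0.png

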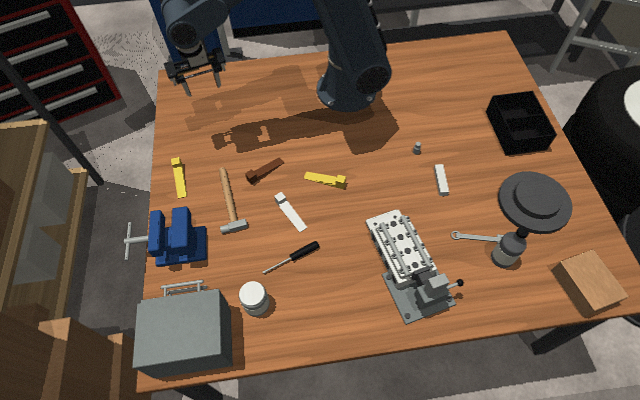

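View pics/side0.png

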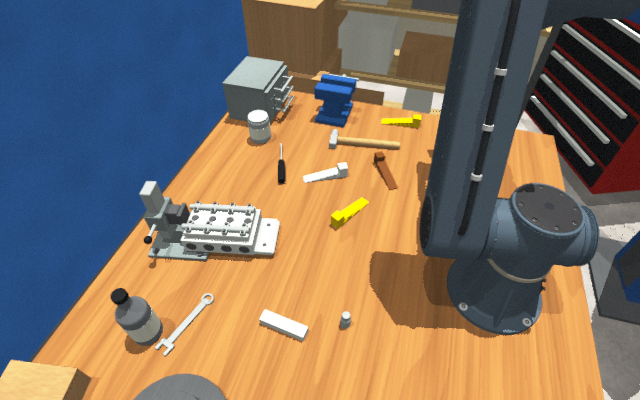

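View pics/wrist0.png

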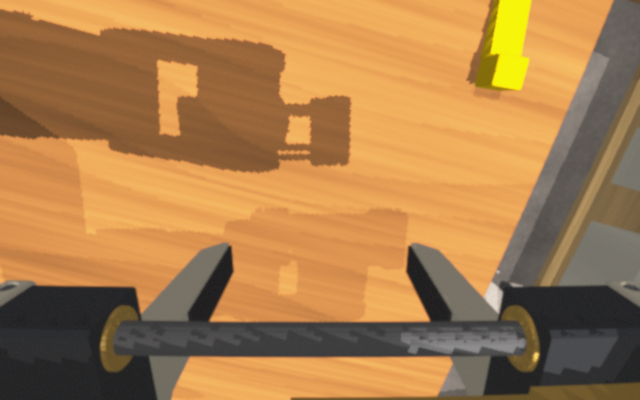

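Scene view: candidates for the wedge are silver (281,198)–(305,228), yellow (178,177) and (326,180), and brown (265,170). The plain bar is at (442,179). The silver one fits (bare aluminium with block and ramp). In the side view its block is at (343,169). The stand's lip is at side (265,237), and in the scene at about (385,215). Next: an enlarged crop to confirm, plus point measurements.

```bash
cat > h.py <<'E'
import numpy as np, cv2
def pts(c):
    K=np.array(c["intrinsics"]);d=c["depth"];h,w=d.shape
    v,u=np.mgrid[0:h,0:w]
    n=cv2.undistortPoints(np.stack([u,v],-1).reshape(-1,1,2).astype(float),K,np.array(c["dist_coeffs"])).reshape(h,w,2)
    P=np.concatenate([n*d[...,None],d[...,None]],-1)
    X=(P-np.array(c["t"]))@np.array(c["R"]); X[d==0]=np.nan
    return X
def ray(c,u,v,z):
    K=np.array(c["intrinsics"]);n=cv2.undistortPoints(np.array([[[u,v]]],float),K,np.array(c["dist_coeffs"])).reshape(2)
    R=np.array(c["R"]);o=-R.T@np.array(c["t"]);d=R.T@np.r_[n,1];return o+d*(z-o[2])/d[2]
E
python3 - <<'E'
import numpy as np,cv2
from h import *
a=np.load("pics/scene0.npz");b=np.load("pics/side0.npz")
im=a["img"][:,:,::-1];i2=b["img"][:,:,::-1]
A=cv2.resize(im[180:240,260:330],(400,343),interpolation=2);B=cv2.resize(im[200:330,350:470],(400,433),interpolation=2)
C=cv2.resize(i2[150:195,290:360],(400,257),interpolation=2);D=cv2.resize(i2[175:265,140:290],(400,240),interpolation=2)
o=np.zeros((600,800,3),np.uint8)
o[:300,:400]=cv2.resize(A,(400,300));o[300:557,:400]=C;B=cv2.resize(B,(325,352));o[:352,400:725]=B;o[355:595,400:]=D
cv2.imwrite("pics/crop0.png",o)
for n,c,box in [("scene",a,(185,240,262,318)),("side",b,(155,190,295,355))]:
    X=pts(c);I=c["img"].astype(int)
    y0,y1,x0,x1=box;S=X[y0:y1,x0:x1];J=I[y0:y1,x0:x1]
    sat=J.max(-1)-J.min(-1)
    print(n,"bench z",np.nanmedian(S[sat>60][:,2]))
    m=(sat<40)&(J.max(-1)>110)
    P=S[m];P=P[np.isfinite(P[:,2])]
    print(len(P),P.min(0),P.max(0))
    top=P[P[:,2]>0.034];print("block top",len(top),np.median(top,0),top.min(0),top.max(0))
    r=P[(P[:,2]<0.03)]
    mm=m.astype(np.uint8);cn=max(cv2.findContours(mm,0,2)[0],key=cv2.contourArea)
    print("rect",cv2.minAreaRect(P[:,:2].astype(np.float32)))
E
```

```text
scene bench z 0.0010227205208594831
401 [ 0.46923855 -0.33785754 -0.00585845] [ 0.62358095 -0.24369937  0.04967863]
block top 65 [ 0.50151317 -0.31989388  0.04382228] [ 0.48367426 -0.33766857  0.03521605] [ 0.51993645 -0.30109712  0.04967863]
rect ((0.5495525598526001, -0.2914063334465027), (0.157288059592247, 0.0422755591571331), 24.5628604888916)
side bench z -6.466306576100755e-05
447 [ 0.48038755 -0.33692064 -0.00255932] [ 0.62316752 -0.24377965  0.04578728]
block top 67 [ 0.49687962 -0.31655563  0.04128355] [ 0.48038755 -0.33692064  0.03410028] [ 0.51489752 -0.29989831  0.04578728]
rect ((0.5517069697380066, -0.2922303378582001), (0.15103209018707275, 0.03759882599115372), 27.51421356201172)
```

View pics/crop0.png

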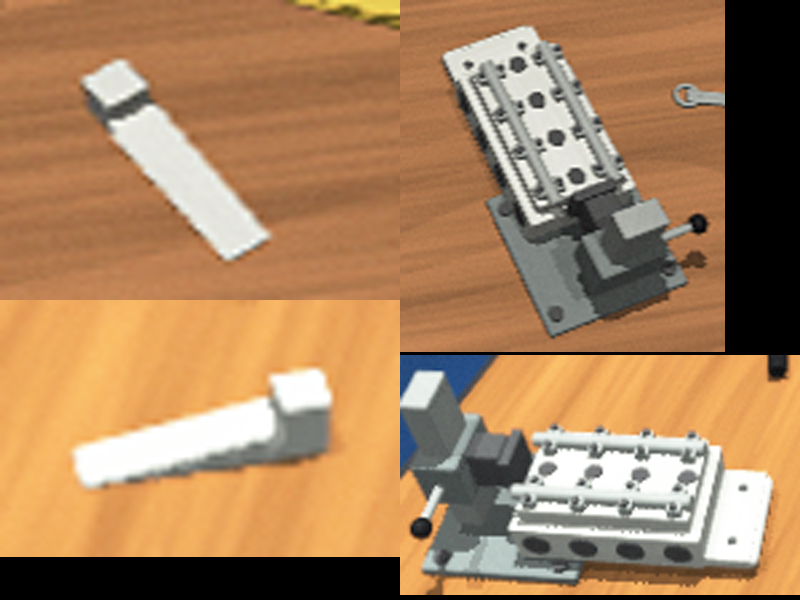

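The crop confirms it: a bare grey wedge with a block at one end and a ramp. The head's lip is the plain flange with two holes (side ~(275,237), scene ~(382,216)). Next I'll compute both poses.

Run:
```python
import numpy as np,cv2
from h import *
a=np.load("pics/scene0.npz");b=np.load("pics/side0.npz")
q=np.array([ray(a,u,v,.042) for u,v in [(274.5,196.8),(280.7,192),(285.9,198.4),(279.8,202.4)]])
print("block top corners",q.round(4).tolist(),"c",q.mean(0).round(4))
t=np.array([ray(a,u,v,.004) for u,v in [(300.6,232.2),(307.1,227)]]);print("tip",t.round(4).tolist(),t.mean(0).round(4))
d=t.mean(0)-q.mean(0);print("len",np.hypot(*d[:2]),"yaw",np.degrees(np.arctan2(d[1],d[0])))
C=b
# side: block top crop scale 400/70=5.714,y 257/45
f=lambda x,y:(290+x/5.714,150+(y-300)/5.714)
qs=np.array([ray(b,*f(*p),.042) for p in [(270,376),(320,370),(330,402),(280,408)]]);print("side block",qs.round(4).tolist(),qs.mean(0).round(4))
ts=np.array([ray(b,*f(*p),.004) for p in [(74,452),(86,485)]]);print("side tip",ts.round(4).tolist(),ts.mean(0).round(4))
for n,c,box in [("scene",a,(205,300,350,445)),("side",b,(190,262,170,285))]:
    X=pts(c);I=c["img"].astype(int);y0,y1,x0,x1=box;S=X[y0:y1,x0:x1];J=I[y0:y1,x0:x1]
    sat=J.max(-1)-J.min(-1);m=(sat<40)&(J.max(-1)>110)
    P=S[m];P=P[np.isfinite(P[:,2])]
    L=P[(P[:,2]>.022)&(P[:,2]<.045)]
    print(n,"lip",len(L),np.median(L,0),cv2.minAreaRect(L[:,:2].astype(np.float32)))
    T=P[(P[:,2]>.08)&(P[:,2]<.115)];r=cv2.minAreaRect(T[:,:2].astype(np.float32))
    print("top",len(T),np.median(T[:,2]),r, cv2.boxPoints(r).round(3).tolist())
for z in (.03,.034):
    l=np.array([ray(b,*p,z) for p in [(278.7,220),(271,253.7)]]);l2=np.array([ray(a,*p,z) for p in [(365.9,221),(398,210.3)]])
    for l in (l,l2): d=l[1]-l[0];print(z,l.round(4).tolist(),l.mean(0).round(4),np.hypot(*d[:2]),np.degrees(np.arctan2(d[1],d[0])))
```

```text
block top corners [[0.5, -0.3365, 0.042], [0.4841, -0.3136, 0.042], [0.5126, -0.2986, 0.042], [0.5251, -0.3207, 0.042]] c [ 0.5054 -0.3174  0.042 ]
tip [[0.6287, -0.2647, 0.004], [0.6127, -0.2407, 0.004]] [ 0.6207 -0.2527  0.004 ]
len 0.13214540071272984 yaw 29.283236840726524
side block [[0.5173, -0.3235, 0.042], [0.4901, -0.3372, 0.042], [0.4777, -0.3117, 0.042], [0.5046, -0.2983, 0.042]] [ 0.4974 -0.3177  0.042 ]
side tip [[0.6219, -0.2657, 0.004], [0.6064, -0.2412, 0.004]] [ 0.6141 -0.2535  0.004 ]
scene lip 314 [0.63349457 0.01282413 0.03041662] ((0.7299997806549072, 0.026788629591464996), (0.24041078984737396, 0.11917218565940857), 7.767553806304932)
top 1625 0.09151376035811994 ((0.7680651545524597, 0.043062493205070496), (0.18998534977436066, 0.11260977387428284), 11.084539413452148) [[0.6639999747276306, 0.07999999821186066], [0.6859999895095825, -0.029999999329447746], [0.871999979019165, 0.006000000052154064], [0.8500000238418579, 0.11699999868869781]]
side lip 856 [0.64530565 0.03261701 0.02846806] ((0.7342454791069031, 0.038468338549137115), (0.2543063759803772, 0.1282310038805008), 13.0431489944458)
top 1958 0.08899935121196428 ((0.7882160544395447, 0.04888395965099335), (0.23609623312950134, 0.11128302663564682), 11.581459045410156) [[0.6610000133514404, 0.07999999821186066], [0.6840000152587891, -0.028999999165534973], [0.9150000214576721, 0.017999999225139618], [0.8930000066757202, 0.12700000405311584]]
0.03 [[0.6237, -0.0435, 0.03], [0.6015, 0.0755, 0.03]] [0.6126 0.016  0.03  ] 0.12105092412155889 100.58866578800495
0.03 [[0.6349, -0.0454, 0.03], [0.6117, 0.0693, 0.03]] [0.6233 0.0119 0.03  ] 0.11697834732602672 101.43336734556516
0.034 [[0.6223, -0.0405, 0.034], [0.6001, 0.0779, 0.034]] [0.6112 0.0187 0.034 ] 0.12049595822721113 100.58866578800499
0.034 [[0.6369, -0.0461, 0.034], [0.6138, 0.0682, 0.034]] [0.6254 0.0111 0.034 ] 0.11661420389042704 101.43336734556513
```

Both views agree to within about 8 mm: wedge block ≈ (0.501, -0.317), tip ≈ (0.617, -0.253), yaw ≈ 29°, length 132 mm against a nominal 135. Lip middle is ≈ (0.617, 0.015), yaw ≈ 11°, width 117–121 mm against 120. I'll go towards the wedge and refine with the wrist camera.

```bash
python3 -m inch '[[0,0,-0.125,0,0,0,-1],[0,0,-0.125,0,0,0,-1],[0,0,0,0,-0.042,0,-1],[0,0,0,0,-0.042,0,-1],[0,0,0,0,-0.042,0,-1],[0,0,0,0,-0.042,0,-1],[0,0,0,0,-0.042,0,-1],[0,0,0,0,-0.042,0,-1],[0,0,0,0,-0.042,0,-1],[0,0,0,0,0,0,-1]]'
python3 - <<'E'
from bench import *
import cv2,numpy as np
c=read_camera("wrist");cv2.imwrite("pics/w1.png",c["img"][:,:,::-1]);np.savez("pics/w1.npz",**c)
s=read_state();print(s["eef_pos"],s["orientation"])
from h import ray
a=np.load("pics/scene0.npz")
for p in [(308,178),(346,184),(340,181)]: print("yellow",ray(a,*p,.02).round(3))
E
```

```text
t: 1.15
eef_pos: [0.4033, -0.3803, 0.2302]
orientation: [[0.492, -0.87, -0.001], [-0.87, -0.492, 0.004], [-0.004, -0.001, -1.0]]
force: [-0.0, -0.7, -1.1]
gripper_width: 0.0926
[ 0.40173225 -0.38130164  0.23017898] [[ 4.91984827e-01 -8.70601196e-01 -2.11851558e-03]
 [-8.70593910e-01 -4.91989379e-01  3.56280126e-03]
 [-4.14406620e-03  9.15226028e-05 -9.99991409e-01]]
yellow [ 0.426 -0.212  0.02 ]
yellow [ 0.473 -0.083  0.02 ]
yellow [ 0.457 -0.102  0.02 ]
```

View pics/w1.png

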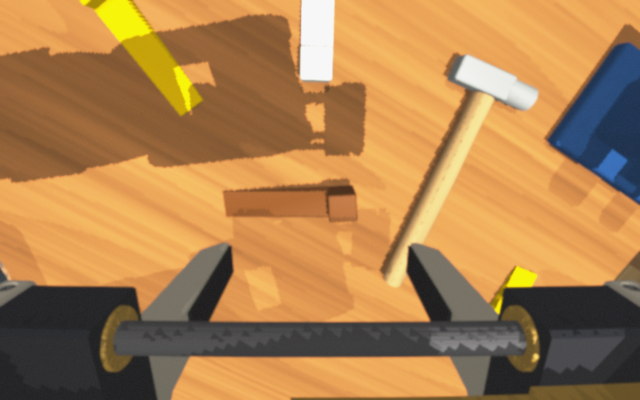

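Wrist view: the silver wedge's block is at (317,63), with its ramp running straight up the picture, so the yaw is nearly matched. The brown wedge is at (290,203), the yellow at (150,60) and the hammer at (440,170).

Run:
```python
import numpy as np,cv2
from h import *
c=np.load("pics/w1.npz");I=c["img"].astype(int)
sat=I.max(-1)-I.min(-1);m=((sat<40)&(I.max(-1)>190)).astype(np.uint8)
m[:, :280]=0;m[:,360:]=0;m[110:]=0
for y in range(0,84,6):
    x=np.where(m[y])[0];print(y,x.min() if len(x) else None,x.max() if len(x) else None,I[y,316])
X=pts(c);P=X[m>0];P=P[np.isfinite(P[:,2])];T=P[P[:,2]>.037]
r=cv2.minAreaRect(T[:,:2].astype(np.float32));print("top",len(T),np.median(T,0),r)
q=np.array([ray(c,u,v,.042) for u,v in [(301,80),(332,80),(333,46),(302,46)]]);print(q.round(4).tolist(),q.mean(0))
```

```text
0 302 333 [247 247 247]
6 301 333 [247 247 247]
12 301 333 [247 247 247]
18 301 333 [247 247 247]
24 301 332 [247 247 247]
30 301 332 [247 247 247]
36 301 332 [247 247 247]
42 301 332 [247 247 247]
48 300 332 [247 247 247]
54 300 332 [247 247 247]
60 300 331 [247 247 247]
66 300 331 [247 247 247]
72 300 331 [247 247 247]
78 301 331 [247 247 246]
top 1088 [ 0.50016262 -0.32063617  0.04116021] ((0.5001450777053833, -0.32076048851013184), (0.029204243794083595, 0.029905352741479874), 29.140235900878906)
[[0.4798, -0.3162, 0.042], [0.4941, -0.3415, 0.042], [0.5202, -0.3275, 0.042], [0.5062, -0.3028, 0.042]] [ 0.5000643  -0.32198862  0.042     ]
```

```bash
python3 -m inch '[[0,0,0,-0.002,-0.04,0,-1],[0,0,0,-0.002,-0.04,0,-1],[0,0,0,0,-0.035,0,-1],[0,0,0,0,0,0.04,-1],[0,0,0,0,0,0.04,-1],[0,0,0,0,0,0.04,-1],[0,0,0,0,0,0.02,-1],[0,0,0,0,0,0,-1]]'
```

```text
t: 2.0
eef_pos: [0.4973, -0.3252, 0.0856]
orientation: [[0.486, -0.874, -0.003], [-0.874, -0.486, 0.001], [-0.002, 0.002, -1.0]]
force: [0.6, -0.6, 0.0]
gripper_width: 0.0933
```

```bash
python3 -m inch '[[0,0,0,-0.002,-0.0045,0.02,-1],[0,0,0,0,0,0.02,-1],[0,0,0,0,0,0.015,-1],[0,0,0,0,0,0.005,-1],[0,0,0,0,0,0,-1]]'
python3 - <<'E'
from bench import *
import cv2,numpy as np
c=read_camera("side");cv2.imwrite("pics/s2.png",cv2.resize(c["img"][130:230,270:400,::-1],(780,600)))
E
```

```text
t: 2.5
eef_pos: [0.4996, -0.3258, 0.0282]
orientation: [[0.483, -0.876, 0.001], [-0.876, -0.483, -0.002], [0.002, 0.0, -1.0]]
force: [-0.3, -0.1, 0.5]
gripper_width: 0.0927
```

View pics/s2.png

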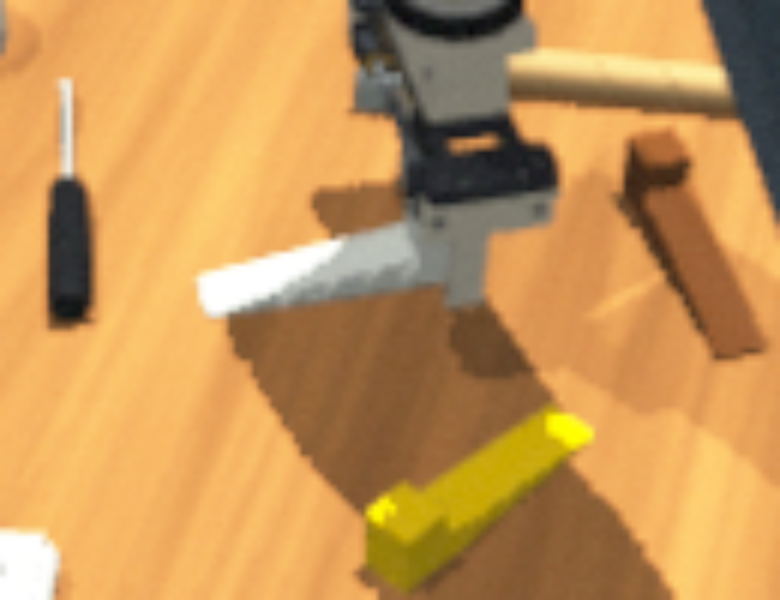

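The pad straddles the block (side crop ~(465,270)). Next I'll lower a touch and close.

```bash
python3 -m inch '[[0,0,0,-0.003,-0.003,0.005,-1],[0,0,0,0,0,0,0],[0,0,0,0,0,0,1],[0,0,0,0,0,0,1],[0,0,0,0,0,0,1],[0,0,0,0,0,0,1],[0,0,0,0,0,0,1],[0,0,0,0,0,0,1]]' 50
python3 -m inch '[[0,0,0,0,0,-0.02,1],[0,0,0,0,0,-0.03,1],[0,0,0,0,0,-0.03,1],[0,0,0,0,0,-0.03,1],[0,0,0,0,0,-0.02,1],[0,0,0,0,0,0,1]]'
python3 - <<'E'
from bench import *
import cv2,numpy as np
c=read_camera("side");cv2.imwrite("pics/s3.png",cv2.resize(c["img"][100:230,250:400,::-1],(690,598)));np.savez("pics/s3.npz",**c)
E
```

```text
t: 3.35
eef_pos: [0.5023, -0.3224, 0.0262]
orientation: [[0.483, -0.876, 0.005], [-0.876, -0.483, -0.005], [0.006, -0.002, -1.0]]
force: [-0.9, 0.8, 0.1]
gripper_width: 0.0417
t: 3.95
eef_pos: [0.501, -0.3214, 0.1599]
orientation: [[0.483, -0.876, 0.002], [-0.876, -0.483, -0.003], [0.004, -0.001, -1.0]]
force: [-0.4, -0.3, -0.1]
gripper_width: 0.0009
```

View pics/s3.png

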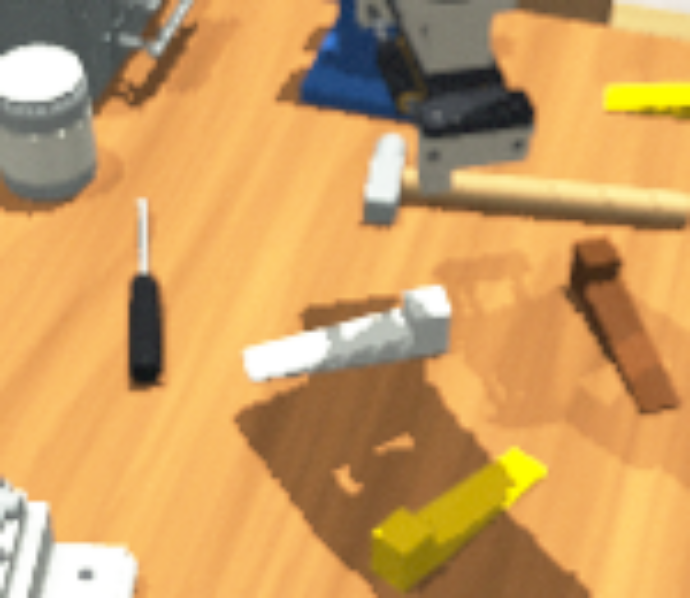

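The jaws were still closing (42 mm) when I lifted, so the wedge stayed on the bench. I'll check it hasn't shifted, then redo it with a longer close.

```bash
python3 -m inch '[[0,0,0,0,0.04,0,-1],[0,0,0,0,0.04,0,-1],[0,0,0,0,0.03,-0.04,-1],[0,0,0,0,0,-0.02,-1],[0,0,0,0,0,0,-1],[0,0,0,0,0,0,-1],[0,0,0,0,0,0,-1],[0,0,0,0,0,0,-1],[0,0,0,0,0,0,-1]]'
python3 - <<'E'
from bench import *
import cv2,numpy as np
from h import *
c=read_camera("wrist")
I=c["img"].astype(int);sat=I.max(-1)-I.min(-1);m=((sat<40)&(I.max(-1)>190)).astype(np.uint8)
m[:, :270]=0;m[:,370:]=0;m[120:]=0
X=pts(c);P=X[m>0];P=P[np.isfinite(P[:,2])];T=P[P[:,2]>.037]
print(len(T),np.median(T,0),cv2.minAreaRect(T[:,:2].astype(np.float32)))
s=read_state();print(s["eef_pos"],s["orientation"].tolist() if hasattr(s["orientation"],'tolist') else s["orientation"],s["gripper_width"])
E
```

```text
t: 4.9
eef_pos: [0.3989, -0.3717, 0.2064]
orientation: [[0.485, -0.874, -0.011], [-0.874, -0.485, 0.011], [-0.015, 0.004, -1.0]]
force: [-0.8, 0.1, 0.0]
gripper_width: 0.0679
1272 [ 0.50032208 -0.32085804  0.04117776] ((0.5003562569618225, -0.3209037482738495), (0.029509589076042175, 0.029606692492961884), 28.972314834594727)
[ 0.39883683 -0.37170987  0.20638538] [[0.48536130755123424, -0.8742433393518123, -0.011089848112039832], [-0.8741815442431811, -0.48546942608852056, 0.011227824272300601], [-0.015199632783832285, 0.004244989078246027, -0.9998754678613543]] 0.07165901494258847
```

```bash
python3 -m inch '[[0,0.015,0,0.002,-0.04,0,-1],[0,0,0,0.002,-0.04,0,-1],[0,0,0,0,-0.035,0,-1],[0,0,0,0,0,0.04,-1],[0,0,0,0,0,0.04,-1],[0,0,0,0,0,0.03,-1],[0,0,0,0,0,0,-1],[0,0,0,0,0,0,-1]]'
```

```text
t: 5.75
eef_pos: [0.5069, -0.3164, 0.0915]
orientation: [[0.487, -0.873, -0.002], [-0.873, -0.487, -0.003], [0.002, 0.004, -1.0]]
force: [0.2, 0.2, 0.8]
gripper_width: 0.093
```

```bash
python3 -m inch '[[0,0,0,0,0.008,0.02,-1],[0,0,0,0,0,0.02,-1],[0,0,0,0,0,0.018,-1],[0,0,0,0,0,0.006,-1],[0,0,0,0,0,0,-1]]'
```

```text
t: 6.25
eef_pos: [0.5038, -0.324, 0.0348]
orientation: [[0.487, -0.873, 0.008], [-0.873, -0.487, -0.011], [0.013, -0.001, -1.0]]
force: [-0.1, 1.4, 0.9]
gripper_width: 0.0931
```

```bash
python3 -m inch '[[0,-0.013,0,-0.004,0.002,0.01,-1],[0,0,0,0,0,0,-1],[0,0,0,0,0,0,1],[0,0,0,0,0,0,1],[0,0,0,0,0,0,1],[0,0,0,0,0,0,1],[0,0,0,0,0,0,1],[0,0,0,0,0,0,1],[0,0,0,0,0,0,1],[0,0,0,0,0,0,1],[0,0,0,0,0,0,1],[0,0,0,0,0,0,1],[0,0,0,0,0,0,1],[0,0,0,0,0,0,1]]' 50
```

```text
t: 7.65
eef_pos: [0.5016, -0.3225, 0.0283]
orientation: [[0.487, -0.873, 0.005], [-0.873, -0.487, -0.001], [0.004, -0.004, -1.0]]
force: [-0.3, -0.3, 0.5]
gripper_width: 0.0299
```

Gripped (29.9 mm), with TCP z = 0.028 while the wedge is flat on the bench. Lift.

```bash
python3 -m inch '[[0,0,0,0,0,-0.02,1],[0,0,0,0,0,-0.03,1],[0,0,0,0,0,-0.03,1],[0,0,0,0,0,-0.02,1],[0,0,0,0,0,0,1],[0,0,0,0,0,0,1]]'
python3 - <<'E'
from bench import *
import cv2,numpy as np
c=read_camera("side");cv2.imwrite("pics/s4.png",cv2.resize(c["img"][100:265,140:400,::-1],(780,495)))
E
```

```text
t: 8.25
eef_pos: [0.4997, -0.3214, 0.1287]
orientation: [[0.487, -0.873, 0.001], [-0.873, -0.487, 0.001], [-0.001, -0.001, -1.0]]
force: [0.5, -0.1, -2.8]
gripper_width: 0.03
```

View pics/s4.png

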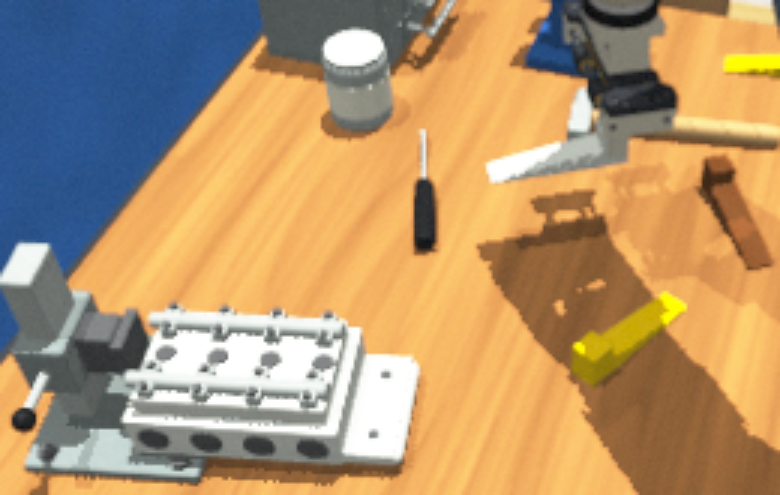

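```bash
python3 -m inch '[[0,0,0.105,0,0,-0.02,1],[0,0,0.105,0,0,-0.02,1],[0,0,0.105,0,0,-0.02,1],[0,0,0,-0.044,0.003,0,1],[0,0,0,-0.044,0.003,0,1],[0,0,0,-0.044,0.003,0,1],[0,0,0,-0.044,0.003,0,1],[0,0,0,-0.044,0.003,0,1],[0,0,0,-0.044,0.003,0,1],[0,0,0,-0.04,0.003,0,1],[0,0,0,0,0,0,1],[0,0,0,0,0,0,1]]'
python3 - <<'E'
from bench import *
import cv2,numpy as np
c=read_camera("wrist");cv2.imwrite("pics/w5.png",c["img"][:,:,::-1]);np.savez("pics/w5.npz",**c)
s=read_state();print(s["eef_pos"],s["orientation"])
E
```

```text
t: 9.5
eef_pos: [0.4151, -0.0144, 0.1771]
orientation: [[0.177, -0.984, -0.021], [-0.984, -0.177, 0.012], [-0.015, 0.019, -1.0]]
force: [0.2, -1.1, -1.5]
gripper_width: 0.0296
[ 0.41498626 -0.01465673  0.17698668] [[ 0.17607852 -0.98414183 -0.02147581]
 [-0.98425122 -0.17636181  0.01208529]
 [-0.01568115  0.01900963 -0.99969632]]
```

View pics/w5.png

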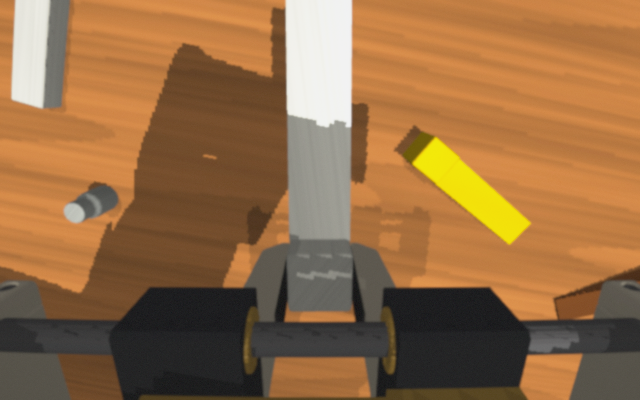

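The wrist view shows the wedge held straight between the pads (320,275), with its ramp going up the picture. The yellow look-alike is on the right, its nearest corner at (400,150). I need its clearance from the wedge's lane.

Run:
```python
import numpy as np,cv2
from h import *
c=np.load("pics/w5.npz");I=c["img"].astype(int)
m=(I[...,0]>90)&(I[...,1]>70)&(I[...,2]<35)&(abs(I[...,0]-I[...,1])<40)
X=pts(c);P=X[m];P=P[np.isfinite(P[:,2])];print(len(P),P.min(0),P.max(0))
yw=np.radians(11.0)
def st(p): p=np.asarray(p)[:,:2]-[0.617,0.0139]; return np.c_[p@[np.cos(yw),np.sin(yw)],p@[-np.sin(yw),np.cos(yw)]]
S=st(P);print("yellow stand frame",S.min(0),S.max(0)); i=S[:,1].argmax();print(P[i],S[i])
print("block",st([[0.415,-0.0147]]))
```

```text
4718 [ 0.38592187 -0.22940464 -0.00181335] [0.47970409 0.00604121 0.2725223 ]
yellow stand frame [-0.2706626  -0.19936006] [-0.1559964   0.02450588]
[0.44813857 0.00604121 0.26226518] [-0.1672585   0.02450588]
block [[-0.20374583  0.01046888]]
```

Yellow's nearest corner is ≈ (-0.16, -0.07) in the stand frame, and the gripped fingers reach ±33 mm, so it is clear. Advance to about 15 mm before the lip, level the tool, and descend.

```bash
python3 -m inch '[[0.019,0.016,-0.017,0.007,-0.027,0,1],[0,0,0,0,-0.027,0,1],[0,0,0,0,0,0.04,1],[0,0,0,0,0,0.04,1],[0,0,0,0,0,0.03,1],[0,0,0,0,0,0.01,1],[0,0,0,0,0,0,1],[0,0,0,0,0,0,1]]'
python3 - <<'E'
from bench import *
import cv2,numpy as np
c=read_camera("side");cv2.imwrite("pics/s6.png",cv2.resize(c["img"][150:265,170:400,::-1],(800,400)));np.savez("pics/s6.npz",**c)
s=read_state();print(np.round(s["eef_pos"],4),np.round(s["orientation"],4).tolist(),s["force"])
E
```

```text
t: 10.35
eef_pos: [0.4748, -0.0201, 0.0504]
orientation: [[0.183, -0.983, 0.002], [-0.983, -0.183, -0.001], [0.002, -0.001, -1.0]]
force: [0.4, -0.3, -1.8]
gripper_width: 0.0296
[ 0.475  -0.02    0.0507] [[0.1833, -0.9831, 0.0024], [-0.9831, -0.1833, -0.0016], [0.002, -0.0021, -1.0]] [-0.55588901 -0.30988044 -2.190499  ]
```

View pics/s6.png

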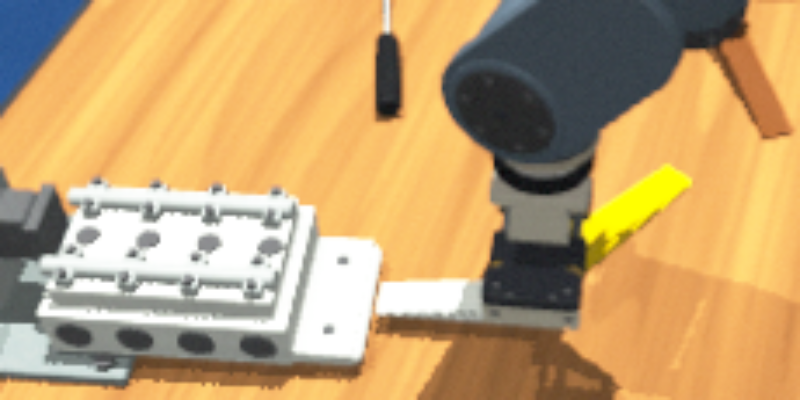

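The tip is only ~10 mm before the lip, in line with its middle, and still 22 mm up. I'll back off a little and lower to the bench by feel.

```bash
python3 -m inch '[[0,0,0,-0.003,0.012,0,1],[0,0,0,0,0,0.01,1],[0,0,0,0,0,0.006,1],[0,0,0,0,0,0,1]]'
python3 -m inch '[[0,0,0,0,0,0.004,1],[0,0,0,0,0,0,1]]'
```

```text
t: 10.8
eef_pos: [0.4632, -0.0196, 0.0366]
orientation: [[0.183, -0.983, 0.008], [-0.983, -0.183, -0.002], [0.004, -0.008, -1.0]]
force: [-1.5, -0.5, -2.9]
gripper_width: 0.0299
t: 11.0
eef_pos: [0.4635, -0.0195, 0.0322]
orientation: [[0.184, -0.983, 0.008], [-0.983, -0.184, -0.002], [0.004, -0.008, -1.0]]
force: [0.2, -0.4, -1.8]
gripper_width: 0.0296
```

```bash
python3 -m inch '[[-0.008,-0.004,0,0,0,0.003,1],[0,0,0,0,0,0,1]]'
python3 -m inch '[[0,0,0,0,0,0.002,1],[0,0,0,0,0,0,1]]'
```

```text
t: 11.2
eef_pos: [0.4638, -0.0195, 0.029]
orientation: [[0.184, -0.983, -0.001], [-0.983, -0.184, 0.0], [-0.0, 0.001, -1.0]]
force: [-0.7, -0.3, -2.5]
gripper_width: 0.0295
t: 11.4
eef_pos: [0.4642, -0.0195, 0.0286]
orientation: [[0.184, -0.983, -0.0], [-0.983, -0.184, 0.0], [-0.0, 0.0, -1.0]]
force: [-0.6, 0.4, -0.9]
gripper_width: 0.0299
```

The wedge rests on the bench (weight is coming off the wrist). Slide in through the free stretch.

```bash
python3 -m inch '[[0,0,0,0,-0.012,0,1],[0,0,0,0,-0.012,0,1],[0,0,0,0,-0.012,0,1],[0,0,0,0,0,0,1]]'
python3 -m inch '[[0,0,0,0,-0.008,0,1],[0,0,0,0,0,0,1]]'
python3 - <<'E'
from bench import *
import cv2,numpy as np
c=read_camera("side");cv2.imwrite("pics/s7.png",cv2.resize(c["img"][150:265,170:400,::-1],(800,400)))
s=read_state();print(np.round(s["eef_pos"],4),np.round(s["orientation"],4).tolist(),s["force"])
E
```

```text
t: 11.8
eef_pos: [0.5035, -0.0124, 0.0288]
orientation: [[0.184, -0.983, 0.002], [-0.983, -0.184, 0.0], [0.0, -0.002, -1.0]]
force: [-0.3, 0.5, -2.8]
gripper_width: 0.0295
t: 12.0
eef_pos: [0.512, -0.0106, 0.0285]
orientation: [[0.184, -0.983, 0.001], [-0.983, -0.184, 0.0], [0.0, -0.001, -1.0]]
force: [0.6, 0.1, -1.2]
gripper_width: 0.0295
[ 0.5114 -0.0107  0.0284] [[0.1839, -0.9829, 0.0006], [-0.9829, -0.1839, 0.0002], [-0.0001, -0.0006, -1.0]] [ 1.01673656 -0.02004249 -1.27995623]
```

View pics/s7.png

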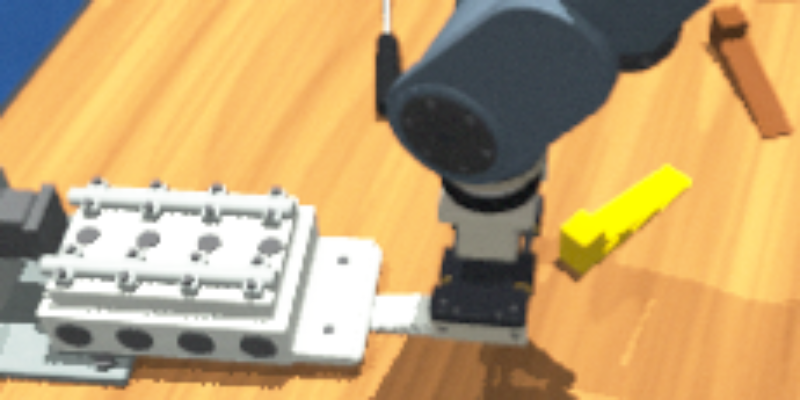

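The thin end is under the lip near its middle (side crop ~(378,310)), with no force yet. Continue in 4 mm, then smaller, steps.

```bash
python3 -m inch '[[0,0,0,0,-0.005,0,1],[0,0,0,0,0,0,1]]'
python3 -m inch '[[0,0,0,0,-0.004,0,1],[0,0,0,0,0,0,1]]'; python3 -m inch '[[0,0,0,0,-0.003,0,1],[0,0,0,0,0,0,1]]'
```

```text
t: 12.25
eef_pos: [0.5163, -0.0097, 0.0284]
orientation: [[0.184, -0.983, 0.0], [-0.983, -0.184, 0.0], [-0.0, -0.0, -1.0]]
force: [1.2, -0.5, -0.5]
gripper_width: 0.0297
t: 12.45
eef_pos: [0.5204, -0.009, 0.0285]
orientation: [[0.184, -0.983, 0.0], [-0.983, -0.184, 0.0], [-0.0, -0.0, -1.0]]
force: [0.2, 0.0, -0.3]
gripper_width: 0.0296
t: 12.65
eef_pos: [0.5235, -0.0084, 0.0285]
orientation: [[0.184, -0.983, 0.0], [-0.983, -0.184, 0.0], [-0.0, -0.0, -1.0]]
force: [0.7, 0.3, -0.8]
gripper_width: 0.03
```

```bash
for i in 1 2; do :; done; python3 -m inch '[[0,0,0,0,-0.003,0,1],[0,0,0,0,0,0,1]]' | sed -n '1,2p;4p'
python3 -m inch '[[0,0,0,0,-0.003,0,1],[0,0,0,0,0,0,1]]'| sed -n '1,2p;4p'
```

```text
t: 12.85
eef_pos: [0.5267, -0.0078, 0.0285]
force: [0.0, 0.8, -1.5]
t: 13.05
eef_pos: [0.5299, -0.0072, 0.0285]
force: [0.1, 0.6, -2.1]
```

```bash
python3 -m inch '[[0,0,0,0,-0.003,0,1],[0,0,0,0,0,0,1]]'| sed -n '1,2p;4p'
```

```text
t: 13.25
eef_pos: [0.5327, -0.0066, 0.0284]
force: [0.7, 0.2, -0.1]
```

```bash
python3 -m inch '[[0,0,0,0,-0.003,0,1],[0,0,0,0,0,0,1]]'| sed -n '1,2p;4p'
```

```text
t: 13.45
eef_pos: [0.5339, -0.0062, 0.0283]
force: [1.9, 0.0, 0.0]
```

```bash
python3 -m inch '[[0,0,0,0,-0.003,0,1],[0,0,0,0,0,0,1]]'| sed -n '1,2p;4p'
```

```text
t: 13.65
eef_pos: [0.5346, -0.006, 0.0283]
force: [2.0, -0.1, -1.2]
```

```bash
python3 -m inch '[[0,0,0,0,-0.003,0,1],[0,0,0,0,0,0,1]]'| sed -n '1,2p;4p'
```

```text
t: 13.85
eef_pos: [0.5351, -0.0058, 0.0282]
force: [2.7, -0.1, -0.9]
```

Movement now stalls, so it has met the lip. The zero rows relax the push before it's read, so I'll read at the end of push rows instead.

```bash
python3 -m inch '[[0,0,0,0,-0.002,0,1]]'
```

```text
t: 13.95
eef_pos: [0.5353, -0.0057, 0.028]
orientation: [[0.185, -0.983, -0.022], [-0.983, -0.185, -0.001], [-0.003, 0.022, -1.0]]
force: [-18.5, -6.0, 15.1]
gripper_width: 0.0297
```

```bash
python3 -m inch '[[0,0,0,0,-0.003,0,1]]'
```

```text
t: 14.05
eef_pos: [0.5356, -0.0056, 0.0279]
orientation: [[0.185, -0.982, -0.029], [-0.983, -0.185, -0.002], [-0.004, 0.028, -1.0]]
force: [-21.9, -9.0, 18.8]
gripper_width: 0.0296
```

That is 20–24 N level but bearing down 15–19 N as well, with the tool pitching 1.6°. I'll stop pushing in the grip, let go, and finish with a level push by closed fingers on the block's rear face.

```bash
python3 -m inch '[[0,0,0,0,0,0,0.2],[0,0,0,0,0,0,0.2],[0,0,0,0,0,0,0],[0,0,0,0,0,0,0],[0,0,0,0,0,0,0],[0,0,0,0,0,0,0]]'
```

```text
t: 14.65
eef_pos: [0.537, -0.0055, 0.0281]
orientation: [[0.185, -0.982, -0.026], [-0.983, -0.185, -0.002], [-0.003, 0.026, -1.0]]
force: [0.4, -0.2, 0.6]
gripper_width: 0.0465
```

```bash
python3 -m inch '[[0,0,0,0,0,-0.02,0],[0,0,0,0,0,-0.03,0],[0.026,0,0,0,0,-0.02,0.5],[0,0,0,0,0.03,0,1],[0,0,0,0,0.025,0,1],[0,0,0,0,0,0,1],[0,0,0,0,0,0,1],[0,0,0,0,0,0,1],[0,0,0,0,0,0,1]]'
python3 - <<'E'
from bench import *
import cv2,numpy as np
from h import *
c=read_camera("wrist");cv2.imwrite("pics/w8.png",c["img"][:,:,::-1]);np.savez("pics/w8.npz",**c)
s=read_state();print(s["eef_pos"],s["gripper_width"])
E
```

```text
t: 15.55
eef_pos: [0.4855, -0.0155, 0.1009]
orientation: [[0.186, -0.983, 0.003], [-0.983, -0.186, 0.003], [-0.003, -0.004, -1.0]]
force: [-0.1, -0.7, 0.4]
gripper_width: 0.0008
[ 0.48551576 -0.01549998  0.10085204] 0.0004516630666234522
```

View pics/w8.png

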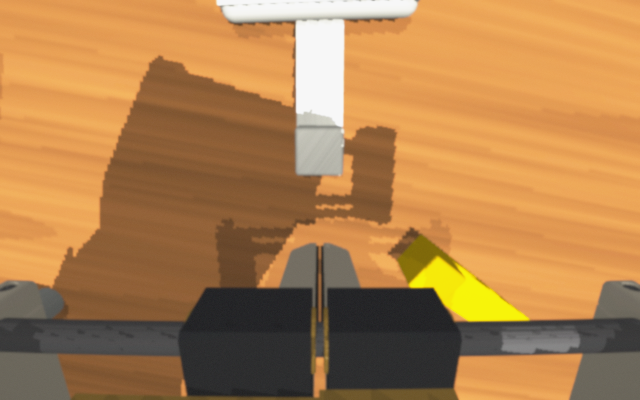

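Wrist view: the lip's front edge spans x = 222–418 (middle 320) and the wedge is centred at 320, running straight up, so it is central and square, and it stayed put after release. Go down behind the block and approach.

```bash
python3 -m inch '[[-0.004,-0.003,0,0,0,0.03,1],[0,0,0,0,0,0.03,1],[0,0,0,0,0,0.014,1],[0,0,0,0,0,0,1]]'
python3 -m inch '[[0,0,0,0,-0.01,0,1],[0,0,0,0,-0.01,0,1],[0,0,0,0,0,0,1]]'
```

```text
t: 16.0
eef_pos: [0.4883, -0.015, 0.0246]
orientation: [[0.187, -0.982, 0.002], [-0.982, -0.187, 0.005], [-0.005, -0.002, -1.0]]
force: [-0.2, 0.3, 0.4]
gripper_width: 0.0006
t: 16.3
eef_pos: [0.5112, -0.0109, 0.0261]
orientation: [[0.187, -0.982, 0.004], [-0.982, -0.187, 0.005], [-0.004, -0.004, -1.0]]
force: [0.0, 0.1, 0.6]
gripper_width: 0.0003
```

```bash
python3 -m inch '[[0,0,0,0,-0.001,0,1]]' | sed -n '2,4p';python3 -m inch '[[0,0,0,0,-0.001,0,1]]' | sed -n '2,4p'; python3 -m inch '[[0,0,0,0,-0.001,0,1]]' | sed -n '2,4p'
```

```text
eef_pos: [0.5114, -0.0107, 0.0263]
orientation: [[0.187, -0.982, 0.001], [-0.982, -0.187, 0.005], [-0.005, -0.002, -1.0]]
force: [-11.5, -4.9, 0.5]
eef_pos: [0.5113, -0.0106, 0.0263]
orientation: [[0.187, -0.982, -0.001], [-0.982, -0.187, 0.005], [-0.005, 0.001, -1.0]]
force: [-5.7, -3.8, -0.3]
eef_pos: [0.5113, -0.0106, 0.0264]
orientation: [[0.187, -0.982, -0.004], [-0.982, -0.187, 0.005], [-0.005, 0.003, -1.0]]
force: [-4.5, -3.9, -0.1]
```

```bash
python3 -m inch '[[0,0,0,0,-0.001,0,1]]' | sed -n '2,4p'
```

```text
eef_pos: [0.5112, -0.0105, 0.0264]
orientation: [[0.188, -0.982, -0.006], [-0.982, -0.188, 0.004], [-0.005, 0.005, -1.0]]
force: [-4.1, -2.4, -1.5]
```

Clean contact at the rear face, level (Fz≈0), with no movement at ~5 N. Raise the push in steps.

```bash
python3 -m inch '[[0.005,0,0,0,-0.002,0,1]]' | sed -n '2,4p'
```

```text
eef_pos: [0.5113, -0.0105, 0.0263]
orientation: [[0.188, -0.982, -0.005], [-0.982, -0.188, 0.005], [-0.006, 0.004, -1.0]]
force: [-12.3, -7.4, 7.0]
```

```bash
python3 -m inch '[[0.003,0,0,0,-0.002,0,1]]' | sed -n '2,4p'
```

```text
eef_pos: [0.5113, -0.0105, 0.0263]
orientation: [[0.188, -0.982, -0.007], [-0.982, -0.188, 0.005], [-0.006, 0.006, -1.0]]
force: [-10.3, -6.3, 6.2]
```

```bash
python3 -m inch '[[0.003,0,0,0.0007,-0.0025,-0.001,1]]' | sed -n '2,4p'
```

```text
eef_pos: [0.5114, -0.0108, 0.0269]
orientation: [[0.188, -0.982, -0.009], [-0.982, -0.188, 0.006], [-0.008, 0.008, -1.0]]
force: [-9.4, -0.9, -1.8]
```

```bash
python3 -m inch '[[0.003,0,0,0.0005,-0.0025,-0.001,1]]' | sed -n '2,4p'
```

```text
eef_pos: [0.5115, -0.0108, 0.0274]
orientation: [[0.188, -0.982, -0.012], [-0.982, -0.188, 0.007], [-0.009, 0.011, -1.0]]
force: [-8.1, -0.2, -4.9]
```

```bash
python3 -m inch '[[0.005,0.003,0,0.0002,-0.0035,0.0005,1]]' | sed -n '2,4p'
```

```text
eef_pos: [0.5115, -0.0104, 0.0263]
orientation: [[0.188, -0.982, -0.015], [-0.982, -0.188, 0.005], [-0.008, 0.014, -1.0]]
force: [-23.1, -7.4, 17.8]
```

```bash
python3 -m inch '[[0.005,0.003,0,0.0003,-0.0035,-0.0003,1]]' | sed -n '2,4p'
```

```text
eef_pos: [0.5114, -0.0104, 0.0262]
orientation: [[0.188, -0.982, -0.018], [-0.982, -0.188, 0.003], [-0.006, 0.017, -1.0]]
force: [-17.6, -9.5, 13.0]
```

Bearing down creeps in through friction at the contact. Back off, re-level, and make one clean level push.

```bash
python3 -m inch '[[0.017,0.006,0,0,0.004,-0.002,1],[0,0,0,0,0,0,1]]' | sed -n '2,4p'
```

```text
eef_pos: [0.5068, -0.0113, 0.0289]
orientation: [[0.188, -0.982, 0.0], [-0.982, -0.188, 0.0], [-0.0, -0.0, -1.0]]
force: [0.0, -0.0, 0.3]
```

```bash
python3 -m inch '[[0,0,0,0,-0.0045,0.001,1],[0,0,0,0,0,0,1]]' | sed -n '2,4p'; python3 -m inch '[[0,0,0,0,-0.002,-0.0002,1]]' | sed -n '2,4p'
```

```text
eef_pos: [0.5116, -0.0104, 0.0284]
orientation: [[0.188, -0.982, -0.0], [-0.982, -0.188, 0.0], [-0.0, 0.0, -1.0]]
force: [-3.1, -1.5, -1.6]
eef_pos: [0.5117, -0.0102, 0.0284]
orientation: [[0.188, -0.982, -0.006], [-0.982, -0.188, -0.0], [-0.001, 0.005, -1.0]]
force: [-19.3, -9.7, 13.5]
```

```bash
python3 -m inch '[[0.004,0,0,0.0003,-0.002,-0.0008,1]]' | sed -n '2,4p'
```

```text
eef_pos: [0.5117, -0.0103, 0.0285]
orientation: [[0.188, -0.982, -0.007], [-0.982, -0.188, 0.001], [-0.002, 0.007, -1.0]]
force: [-10.4, -3.6, -0.8]
```

```bash
python3 -m inch '[[0.004,0,0,0.0003,-0.0025,-0.0007,1]]' | sed -n '2,4p'
```

```text
eef_pos: [0.5117, -0.0102, 0.0285]
orientation: [[0.189, -0.982, -0.01], [-0.982, -0.189, 0.001], [-0.003, 0.01, -1.0]]
force: [-15.2, -5.9, 6.0]
```

```bash
python3 -m inch '[[0.004,0,0,0.0003,-0.003,-0.0008,1]]' | sed -n '2,4p'
```

```text
eef_pos: [0.5116, -0.0102, 0.0285]
orientation: [[0.189, -0.982, -0.015], [-0.982, -0.189, 0.002], [-0.005, 0.014, -1.0]]
force: [-18.5, -8.0, 9.6]
```

```bash
python3 -m inch '[[0.005,0,0,0.0004,-0.003,-0.0013,1]]' | sed -n '2,4p'
```

```text
eef_pos: [0.5116, -0.0101, 0.0287]
orientation: [[0.189, -0.982, -0.018], [-0.982, -0.189, 0.003], [-0.007, 0.017, -1.0]]
force: [-13.4, -4.5, -0.7]
```

```bash
python3 -m inch '[[0.005,0,0,0.0004,-0.0035,-0.0013,1]]' | sed -n '2,4p'
```

```text
eef_pos: [0.5117, -0.0099, 0.0287]
orientation: [[0.189, -0.982, -0.022], [-0.982, -0.189, 0.005], [-0.009, 0.02, -1.0]]
force: [-15.5, -4.8, -0.2]
```

Level push 16.2 N (Fz≈0) without movement. One more firm row of the same, then withdraw.

```bash
python3 -m inch '[[0.006,0.002,0,0.0003,-0.0037,-0.0013,1]]' | sed -n '2,4p'
```

```text
eef_pos: [0.5119, -0.0096, 0.0287]
orientation: [[0.189, -0.982, -0.025], [-0.982, -0.189, 0.004], [-0.009, 0.024, -1.0]]
force: [-16.7, -6.5, 2.4]
```

```bash
python3 -m inch '[[0,0,0,0,0.01,0,1],[0,0,0,0,0.02,0,1],[0.02,0,0,0,0.005,-0.03,1],[0,0,0,0,0,-0.04,1],[0,0,0,0,0,0,1]]'
python3 - <<'E'
from bench import *
import cv2,numpy as np
from h import *
c=read_camera("wrist");np.savez("pics/w9.npz",**c);d=read_camera("side");np.savez("pics/s9.npz",**d)
o=np.zeros((600,640,3),np.uint8);o[:300]=c["img"][:300,:,::-1];o[300:]=cv2.resize(d["img"][160:262,170:388,::-1],(640,300));cv2.imwrite("pics/f9.png",o)
I=c["img"].astype(int);X=pts(c);m=(I.max(-1)-I.min(-1)<40)
m[:, :250]=0;m[:,390:]=0;m[200:]=0
P=X[m];P=P[np.isfinite(P[:,2])]
T=P[(P[:,2]>.037)&(P[:,2]<.047)&(P[:,0]<.57)]
print("block top",len(T),np.median(T,0),cv2.minAreaRect(T[:,:2].astype(np.float32)))
E
```

```text
t: 18.9
eef_pos: [0.4784, -0.0167, 0.1011]
orientation: [[0.189, -0.982, -0.003], [-0.982, -0.189, 0.009], [-0.009, 0.001, -1.0]]
force: [0.4, -1.0, -0.3]
gripper_width: 0.0003
block top 2364 [ 0.53582589 -0.00474537  0.04129507] ((0.5350003242492676, -0.004978042095899582), (0.030064407736063004, 0.02983173355460167), 10.915664672851562)
```

View pics/f9.png

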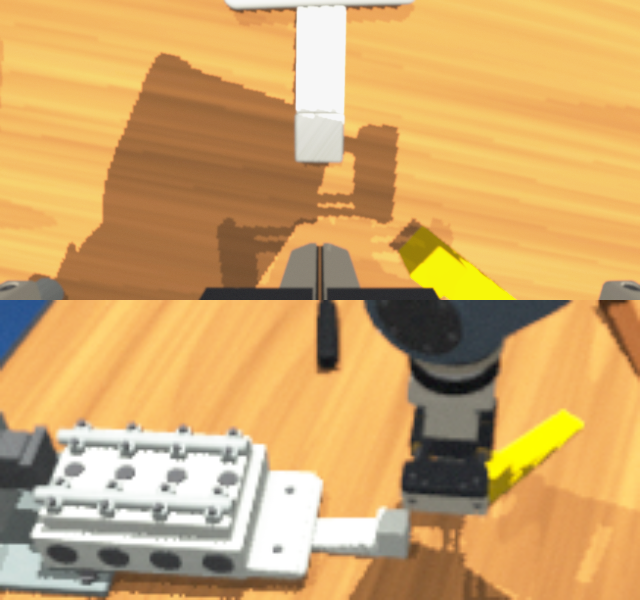

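The wedge lies flat and square (yaw 10.9° against about 11° for the stand). The wrist view has it at x = 320, the lip's middle, with the block at (320,137); the gripper is clear. Hand in.

```bash
python3 -c "
from bench import *
print(finish_job())"
```

```text
the job is handed in; nothing more can be done
None
```

I laid the aluminium wedge flat in front of the lip and pushed it in thin end first until it jammed. I then let go, backed the gripper clear, and handed the job in at about 19 s; no verdict is reported.

**How it went in:** My first grasp failed because I lifted before the jaws had closed. The wedge had not moved, so I gripped it again, carried it over and slid it in. It met the lip with the tip about 50 mm under, an estimate with several mm of uncertainty because the two fixed cameras disagreed by about 8 mm. I let go there and finished by pushing on the block's rear face with closed fingers.

**Last checks:**
- **Tightness:** the wedge did not move measurably under level pushes of 16.2 N and then 17.9 N (0 and 2.4 N vertical).
- **Position:** the block sits at (0.535, -0.005) m with its top at 41 mm, so the wedge is flat. Its yaw is 10.9° against about 11° for the stand, and it is within about 5 mm of the lip's middle.
- **Other items:** the gripper touches nothing. I saw no other part moved in the views I took, but I did not measure each one.

**What didn't go cleanly:** some pushes went over the intended 16 N, reaching about 24 N level with up to 19 N bearing down, both in the grip and in an early rear push. A few rows when it first met the lip were not read under load. The load the lip now puts on the wedge was not measured; from the pushes I estimate about 9 to 13 N.

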